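# Measure a rolled silver bar with the ratchet-stop bench micrometer

## Robot

A 6-joint arm with a two-finger parallel gripper is mounted at the origin on the work surface. World frame = base frame: x ahead of the robot, y to its left, z up, the work surface at z = 0. Lengths are in m, angles in rad, forces in N, time in s.
With the tool pointing down it reaches from about 0.2 to 0.875 m from the base axis. Payload 3.4 kg.
Tool frame: the origin (TCP) lies between the finger pads; the fingertips stand 25 mm ahead of it and the grasp point (between the pads) lies 6 mm ahead of it (r.nose_length is the z of the fingertips in the tool frame, in m); z points along the fingers, x is the direction in which the jaws open and shut, and the axes are right-handed (so a half turn about z gives the same grasp; the last joint's range is limited). The gripper opens to 94 mm and grips with 3 to 60 N. Pads are 16 mm wide; open, the fingers measure 119 mm over their backs; the gripper's body (75 mm by 177 mm) begins 78 mm behind the grasp point.
Start: joints at [-0.121, 0.276, 1.505, -0, 1.361, -0.121], TCP at [0.575, -0, 0.23] pointing down, gripper open.
Joint ranges: [-2.89, 2.89], [-0.75, 2.08], [0.22, 2.7], [-1.18, 4.32], [0.11, 2.71], [-2.7, 2.7]. Speed limits (rad/s): [2.57, 2.57, 3.14, 3.14, 3.14, 3.14].

## Interface

Orientations are given as a unit quaternion [w, x, y, z].
In Python, from plant import r, gripper_to, inverse_kinematics, vision, models, telemetry gives the robot as it stands. Calls block until the motion is done:
- r.move_to(position, orientation): joint-space move of the TCP to a pose.
- r.move_l(position, rot=None, vel=0.15, guard=None): straight line of the TCP; rot=None keeps the orientation; vel is the mean speed in m/s. With guard (N) it stops when the force on the tool has changed by that much, and returns True; else False.
- r.movej(angles): joint-space move.
- gripper_to(opening, f_grip=None): finger opening in m; f_grip is the grip in N (None keeps the last); returns when the fingers have stopped.
- r.hold(seconds).
- inverse_kinematics(position, orientation): joint angles nearest the present ones, or None.
- vision.snapshot(name): name is "scene" or "side" or "wrist"; returns the picture (384x512x3 uint8, red, green, blue); there is no depth.
- vision.get_calibration(name): a dict with "fx", "fy", "cx", "cy" (pixels), "position" and "orientation" of the camera in the world. Camera axes: x right, y down, z forward; pixel columns grow to the right and rows downward; lengths in m; the calibration is good to about 2 mm. A picture is of the moment at which its call begins: read the wrist's pose just before it. get_calibration takes no time and is no camera call; for the wrist camera it gives the pose at the moment of the call.
A pose or a line that the arm cannot do raises r.PlanningError and nothing moves.
- r.sign_off(): hands the job in, once; it reports no verdict.
Trained networks look in the newest picture that a camera, given by its name, has taken for a name from the list of things; names that differ only in an ending like _2 or _b are one class to them, and where a whole thing is asked for, a point or a joint stands for the part that bears it (a point fixed in the world has none). Each returns a list of dicts, best first, with "score" (0 to 1); they miss things now and then, are a little off and sometimes report something else, mostly with a low value. They report only what shows in the picture. A call takes as long as a camera call. They do not tell look-alikes from the thing itself.
- models.boxes_of(thing, camera): "at" ([x, y, z] in m, in world coordinates, good to about 4 mm: the middle of the surface that is visible of it).
- models.regions_of(thing, camera): "pixels" (384x512 bool, what is visible of it).
- models.mark_of(thing, camera): "at" ([x, y, z] in m, in world coordinates, good to about 4 mm: a listed point, or the origin of a listed thing).
Readings, each from a call of its own:
- telemetry.current_t(): time.
- telemetry.current_joints(): joint angles.
- telemetry.current_dq(): joint speeds.
- telemetry.current_joint_efforts(): joint torques, N m.
- telemetry.current_ee_pos(): TCP position.
- telemetry.current_tool_rot(): TCP orientation.
- telemetry.current_wrist_force(): force on the tool from outside, world axes, zero at the start.
- telemetry.current_torque(): the same for the moment, N m.
- telemetry.current_opening(): finger opening in m.
Only numpy, scipy, OpenCV 4.12 (cv2) and the standard library are available. Lean on these libraries where they do the work, as an engineer would, in place of code of your own. Each camera call takes 0.05 s, during which the arm holds its last target. There are 200 camera calls.

## Task

Check the thickness of the rolled silver bar: take it off the steel slab, lay it flat and square across the anvil of the bench micrometer with the spindle over its middle line, and let go of it. Then wind the spindle down with the ratchet knob on top, as many grips as it takes, until the ratchet slips on the bar and has clicked three to six times, never squeezing the soft silver harder than the ratchet allows. Leave the bar nipped there so I can read the drum, and leave the other things on the bench where they are.

Things in the scene. Friction and masses are not known exactly. Their poses are not given: they have to be found in the camera images.
- silver_bar: bright silver-white flat bar, 160 x 32 x 8 mm, about 420 g, loose; lies on the dark steel slab beside a brass bar of the same size. Origin: centre of its underside; x along its 160 mm length, y across its 32 mm width, z up.
- slab: fixed dark steel bench slab 110 x 190 x 22 mm. Origin: centre of its underside. The bars lie on its top (22 mm up) along its x axis, sticking out 25 mm beyond it at both ends, their middle lines 90 mm apart (58 mm free between them). Which bar is on which side varies; slab and micrometer may stand left or right.
- gauge: fixed bench micrometer of grey-green iron. Origin: on the bench under the spindle axis (its z). x points from the spindle to the column, y across. Base 20 mm high, y +-65, x -60 to 115 mm. Column from x = 66 mm. A 40 mm wide arm with a boss 48 mm in diameter about the axis, 88 to 124 mm up. Drum 48 mm in diameter, 135 to 167 mm up. Open at -x and to both y sides. It stands with its column towards the robot.
- anvil (a point): centre of the polished anvil table's top face, on the spindle axis, 44 mm over the bench. The table is 60 mm (micrometer's x) by 100 mm (y) and 10 mm thick; the bar may stick out over its y sides.
- spindle: steel spindle 10 mm in diameter that comes down on the bar. Origin: centre of its flat lower face. At the start that face stands 13.5 to 16 mm above the anvil table. It does not turn, and moves down 10 mm for each turn of the drum (1.59 mm per rad).
- knob_top (a point): centre of the top face of the ratchet knob, 205 mm over the bench, always on the spindle axis: a dark knurled cylinder with a red mark on top, 28 mm in diameter, 34 mm tall (its lower end is 4 mm above the drum). It stays at this height while it turns.
- drum (a joint): angle of the graduated drum, rad; grows clockwise seen from above, which lowers the spindle; 0 = spindle face 16 mm above the anvil. It turns with the ratchet knob against about 0.025 N m of friction until the spindle is stopped, and stays where it is left.
- ratchet (a joint): angle of the knob relative to the drum, rad, 0 at the start, grows clockwise seen from above. The knob carries the drum along until the spindle is stopped by the bar; at about 0.06 N m it slips, a click each 0.419 rad (15 a turn; three read 1.26). At each click the torque drops to nearly nothing, then rises again. The spindle then presses with 15 to 25 N; turning the drum itself would press harder.
- brass_bar: yellow brass bar, 160 x 32 x 8 mm, loose on the slab, not wanted. Origin: centre of its underside, x along its length.
- pliers: loose pliers with orange and black handles, 160 mm long, 18 mm high, lying flat. Origin near the pivot, on the bench; jaws to +x.
- hammer: loose hammer lying on the bench. Origin on the bench near its middle, head to +x.
- doming_block: loose steel doming block, 56 mm cube. Origin: centre of its underside.
- file: loose file with blue handle, 195 mm long, 19 mm high. Origin on the bench near its middle.
- flux_jar: loose closed jar 64 mm in diameter, 75 mm tall. Origin: centre of its underside.
- loupe: loose black eye loupe, 38 mm in diameter, 32 mm tall. Origin: centre of its underside.
There are look-alikes about, which are no part of the job. What is shaped like the gauge but pink is not meant.

How it is judged:
By the outcome, as a careful person would: the job done as asked, in the order asked, and still so for the second after the job is handed in, with the robot touching nothing.
It also fails if it takes over 72 s, if anything falls off the work surface, if the arm or the gripper's body presses on something with over 40 N, if the wrist force passes 120 N, or if a joint passes its speed limit or range.

## Working session

There is one attempt and no reset: what is moved stays moved. The work goes in short steps, each a Python script; the robot and the scene stay as the last script left them, time stands still between calls to the robot, and variables do not carry over. Pictures are saved under pics/ and viewed, about 8 in all and at most 12, crops included, and the job is handed in when it is done.

```bash
ls; mkdir -p pics
python3 - <<'E'
from plant import r, vision, models, telemetry
import cv2, numpy as np
ims=[]
for c in ["scene","side"]:
    im=vision.snapshot(c); ims.append(im)
    cv2.imwrite(f"pics/{c}0.png",cv2.cvtColor(im,cv2.COLOR_RGB2BGR))
    k=vision.get_calibration(c); print(c,{a:np.round(b,3) for a,b in k.items()})
    for t in ["silver_bar","brass_bar","slab","gauge","anvil","knob_top","spindle"]:
        print(t,[(np.round(d["at"],3).tolist(),round(d["score"],2)) for d in models.mark_of(t,c)][:4])
print(telemetry.current_t())
E
```

```text
pics
scene {'fx': np.float64(447.69), 'fy': np.float64(447.69), 'cx': np.float64(264.822), 'cy': np.float64(197.149), 'position': array([1.675, 0.239, 1.185]), 'orientation': array([-0.261,  0.583,  0.708, -0.301])}
silver_bar [([0.593, -0.26, 0.02], 0.76)]
brass_bar [([0.582, -0.169, 0.022], 0.87)]
slab [([0.591, -0.214, -0.003], 0.98)]
gauge [([0.3, 0.363, -0.002], 0.94), ([0.339, -0.144, -0.002], 0.83), ([0.455, 0.589, -0.0], 0.62), ([0.541, 0.236, -0.003], 0.6)]
anvil [([0.543, 0.237, 0.046], 0.89), ([0.338, -0.145, 0.042], 0.76), ([0.302, 0.362, 0.042], 0.67), ([0.463, 0.589, 0.046], 0.56)]
knob_top [([0.456, 0.589, 0.206], 0.66), ([0.541, 0.239, 0.208], 0.53), ([0.298, 0.363, 0.206], 0.5), ([0.344, -0.144, 0.205], 0.41)]
spindle []
side {'fx': np.float64(370.779), 'fy': np.float64(370.779), 'cx': np.float64(261.995), 'cy': np.float64(188.202), 'position': array([ 0.421, -0.826,  1.17 ]), 'orientation': array([-0.358,  0.931, -0.068,  0.02 ])}
silver_bar [([0.598, -0.258, 0.023], 0.78), ([0.539, 0.235, 0.202], 0.56)]
brass_bar [([0.541, 0.239, 0.046], 0.45)]
slab [([0.591, -0.216, 0.003], 0.92)]
gauge [([0.538, 0.234, -0.002], 0.95), ([0.299, 0.36, -0.0], 0.94), ([0.456, 0.59, -0.002], 0.79), ([0.342, -0.142, 0.0], 0.73)]
anvil [([0.538, 0.239, 0.045], 0.84), ([0.299, 0.357, 0.047], 0.71), ([0.459, 0.588, 0.041], 0.59)]
knob_top [([0.521, 0.01, -0.001], 0.72), ([0.338, -0.142, 0.204], 0.63), ([0.536, 0.233, 0.204], 0.62), ([0.301, 0.357, 0.205], 0.38)]
spindle []
0.8
```

View pics/scene0.png

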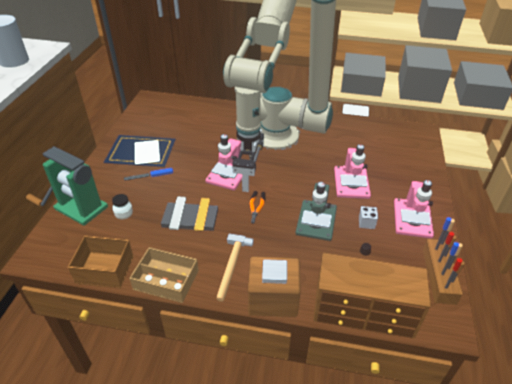

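View pics/side0.png

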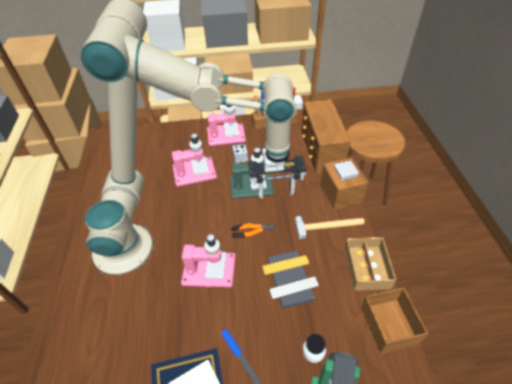

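The green gauge is in the scene view at about (318,210), near world (0.54, 0.24). The slab is at about (190,214), with the silver bar on its left (-y) at (178,213) and the brass bar at (203,213). The pink gauges are decoys. Next I'll go over the slab and measure from close by.

```bash
cat > h.py <<'E'
from plant import r, gripper_to, inverse_kinematics, vision, models, telemetry
import cv2, numpy as np
from scipy.spatial.transform import Rotation as R
def down(a, tilt=0.0):
    """tool z down, jaw axis x at world yaw a; tilt about the jaw axis"""
    x=np.array([np.cos(a),np.sin(a),0]); z=np.array([0,0,-1.])
    q=(R.from_matrix(np.c_[x,np.cross(z,x),z])*R.from_euler('x',tilt)).as_quat()
    return q[[3,0,1,2]]
def plane(px,k,z):
    """pixels (n,2) -> world points on height z"""
    d=np.c_[(px[:,0]-k["cx"])/k["fx"],(px[:,1]-k["cy"])/k["fy"],np.ones(len(px))]
    q=np.array(k["orientation"]); d=R.from_quat(q[[1,2,3,0]]).apply(d); p=np.array(k["position"])
    return p+d*((z-p[2])/d[:,2])[:,None]
def proj(P,k):
    q=np.array(k["orientation"]); c=R.from_quat(q[[1,2,3,0]]).inv().apply(np.atleast_2d(P)-k["position"])
    return np.c_[c[:,0]/c[:,2]*k["fx"]+k["cx"],c[:,1]/c[:,2]*k["fy"]+k["cy"]]
def rect(mask,k,z):
    """min-area rectangle on height z: centre, (long, short), yaw of the long side"""
    n,l,s,_=cv2.connectedComponentsWithStats(mask.astype(np.uint8))
    ys,xs=np.nonzero(l==1+np.argmax(s[1:,4]))
    w=plane(np.c_[xs,ys].astype(float),k,z)[:,:2]
    c,(a,b),t=cv2.minAreaRect((w*1000).astype(np.float32)); t=np.radians(t)
    if a<b: a,b,t=b,a,t+np.pi/2
    return np.round(np.array(c)/1000,4),(round(a,1),round(b,1)),round((t+np.pi/2)%np.pi-np.pi/2,4)
def snap(c,name=None):
    k=vision.get_calibration(c); im=vision.snapshot(c)
    if name: cv2.imwrite(f"pics/{name}.png",cv2.cvtColor(im,cv2.COLOR_RGB2BGR))
    return im,k
E
python3 - <<'E'
from h import *
for c in ["scene","side"]:
    im,k=snap(c)
    for t,z in [("silver_bar",.03),("brass_bar",.03)]:
        for d in models.regions_of(t,c)[:1]: print(c,t,rect(d["pixels"],k,z),round(d["score"],2))
    for t in ["doming_block","loupe","pliers"]: print(t,[np.round(d["at"],3) for d in models.mark_of(t,c)][:1])
q0=telemetry.current_tool_rot(); print(np.round(R.from_quat(np.array(q0)[[1,2,3,0]]).as_matrix(),2).tolist())
t=telemetry.current_t()
r.move_to([0.53,-0.215,0.30],down(np.pi/2))
print(telemetry.current_t()-t,np.round(telemetry.current_joints(),2))
im,k=snap("wrist","w1")
print(np.round(k["position"],3),np.round(proj([.593,-.259,.03],k)))
for t,z in [("silver_bar",.03),("brass_bar",.03),("slab",.022)]:
    for d in models.regions_of(t,"wrist")[:2]: print(t,rect(d["pixels"],k,z),round(d["score"],2))
print(telemetry.current_t())
E
```

```text
scene silver_bar (array([ 0.6009, -0.2615]), (159.5, 37.3), np.float64(0.1489)) 0.54
scene brass_bar (array([ 0.5882, -0.175 ]), (158.5, 37.7), np.float64(0.1697)) 0.73
doming_block [array([ 0.476,  0.422, -0.002])]
loupe []
pliers [array([ 0.519,  0.009, -0.003])]
side silver_bar (array([ 0.5938, -0.2613]), (160.4, 35.6), np.float64(0.1519)) 0.89
side brass_bar (array([ 0.5806, -0.1726]), (157.6, 34.4), np.float64(0.1373)) 0.72
doming_block [array([0.486, 0.423, 0.003])]
loupe []
pliers [array([ 0.522,  0.013, -0.002])]
[[1.0, -0.0, 0.0], [-0.0, -1.0, -0.0], [0.0, 0.0, -1.0]]
1.7083 [-0.51  0.24  1.38  0.    1.52 -2.08]
[ 0.449 -0.215  0.455] [[225. 202.]]
silver_bar (array([ 0.593 , -0.2608]), (161.9, 33.7), np.float64(0.1413)) 0.88
brass_bar (array([ 0.5817, -0.1727]), (160.4, 32.5), np.float64(0.1323)) 0.81
3.3083
```

View pics/w1.png

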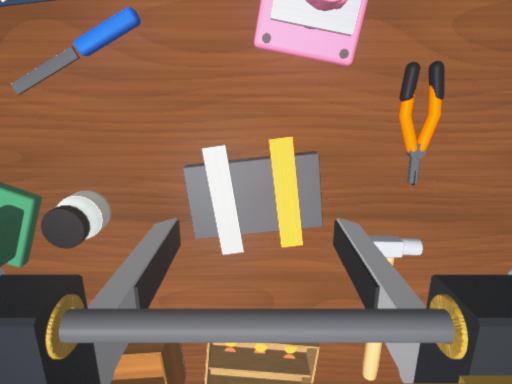

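The wrist view shows silver at (222,200) and brass at (286,192) on the slab, lying as measured: silver centre (0.593, -0.261), yaw 0.141. I'll measure the gauge from above before grasping.

Run:
```python
from h import *
t=telemetry.current_t()
r.move_to([0.54,0.15,0.36],down(0))
print(telemetry.current_t()-t,np.round(telemetry.current_joints(),2))
im,k=snap("wrist","w2")
for t in ["gauge","knob_top","anvil"]: print(t,[(np.round(d["at"],4).tolist(),round(d["score"],2)) for d in models.mark_of(t,"wrist")][:3])
for d in models.regions_of("gauge","wrist")[:1]:
    print(rect(d["pixels"],k,.02),d["score"]); 
hsv=cv2.cvtColor(im,cv2.COLOR_RGB2HSV)
print(np.round(k["position"],3),np.round(proj([[.54,.237,.205],[.54,.237,.044]],k)))
np.savez("w2.npz",im=im,**{a:np.array(b) for a,b in k.items()})
```

```text
1.9166999999999996 [ 0.15  0.21  1.28 -0.    1.65  0.15]
gauge [([0.2962, 0.3621, 0.0005], 0.91), ([0.3452, -0.1451, 0.0004], 0.58)]
knob_top [([0.5423, 0.2355, 0.2069], 0.76)]
anvil [([0.3384, -0.1462, 0.0441], 0.89)]
(array([0.5057, 0.2387]), (186.7, 129.9), np.float64(-0.0381)) 0.82
[0.54  0.23  0.514] [[256.  88.]
 [256.  90.]]
```

View pics/w2.png

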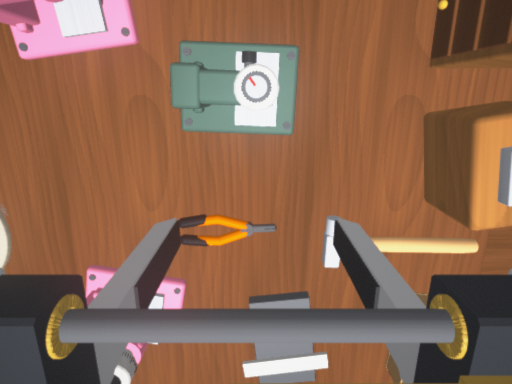

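The gauge base spans (181,42) to (298,133), the knob is at (256,87), and a small black part sticks out of the boss at (249,57), the +y side. I'll zoom in to see how tall that part is and refine the axis.

Run:
```python
from h import *
z=np.load("w2.npz"); im=z["im"]; k={a:z[a] for a in z.files if a!="im"}
s=cv2.imread("pics/scene0.png")[170:250,280:360]; w=cv2.imread("pics/w2.png")[30:150,160:310]
S=cv2.resize(s,(400,400),interpolation=cv2.INTER_CUBIC);W=cv2.resize(w,(400,320),interpolation=cv2.INTER_CUBIC)
c=np.zeros((400,800,3),np.uint8);c[:,:400]=S;c[:320,400:]=W;cv2.imwrite("pics/zoom.png",c)
g=cv2.cvtColor(im,cv2.COLOR_RGB2GRAY); G=cv2.resize(g[60:115,225:290],None,fx=6,fy=6,interpolation=cv2.INTER_CUBIC)
C=cv2.HoughCircles(G,cv2.HOUGH_GRADIENT,1.5,400,param1=120,param2=20,minRadius=50,maxRadius=180)
c0=C[0][0]; px=np.array([[225+(c0[0]+.5)/6-.5,60+(c0[1]+.5)/6-.5]]); print(px,c0[2]/6)
for h in (.205,.167): print(h,plane(px,k,h), "r mm",c0[2]/6/k["fx"]*(.514-h)*1000)
hsv=cv2.cvtColor(im,cv2.COLOR_RGB2HSV); m=(abs(hsv[...,0].astype(int)-80)<25)&(hsv[...,1]>60); m[:30]=0;m[145:]=0;m[:,:160]=0;m[:,310:]=0
ys,xs=np.nonzero(m); P=plane(np.c_[xs,ys].astype(float),k,.02)[:,:2]
for a in (-.045,-.038,-.03,-.022):
    u=np.array([np.cos(a),np.sin(a)]);v=np.array([-u[1],u[0]]);U=P@u;V=P@v
    f=V-.0
    # edges from per-line extremes
    top=[V[(U>x)&(U<x+.003)].max() for x in np.arange(.45,.59,.003)];bot=[V[(U>x)&(U<x+.003)].min() for x in np.arange(.45,.59,.003)]
    vm=(np.median(top)+np.median(bot))/2; fr=np.median([U[(V>y)&(V<y+.003)].max() for y in np.arange(vm-.055,vm+.05,.003)])
    print(a,"slopes",np.polyfit(np.arange(len(top))*.003,top,1)[0].round(4),np.polyfit(np.arange(len(bot))*.003,bot,1)[0].round(4),"w",np.median(top)-np.median(bot),"axis",(fr-.06)*u+vm*v)
```

```text
[[256.45834   86.458336]] 15.608334
0.205 [[0.53998901 0.23798706 0.205     ]] r mm 15.179743115049643
0.167 [[0.54002723 0.23897009 0.167     ]] r mm 17.046507640524997Traceback (most recent call last):
  File "<stdin>", line 16, in <module>
    return umr_maximum(a, axis, None, out, keepdims, initial, where)
ValueError: zero-size array to reduction operation maximum which has no identity
```

View pics/zoom.png

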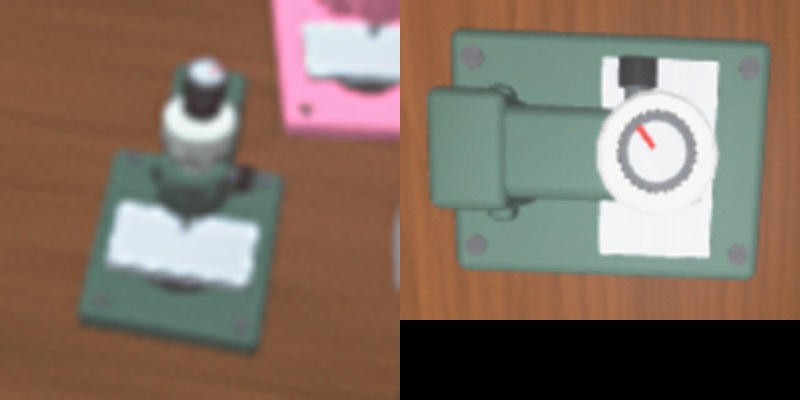

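The black part is a lock knob on the boss at about 106 mm, below the gripper body's level, so it's no obstacle. The axis is about (0.540, 0.238) and the gauge's y direction is yaw -0.038 off world y. I'll grasp the silver bar at its far overhang, so the camera stays away from the gauge later.

Run:
```python
from h import *
ψ=.141-np.pi/2; G=np.array([.593+.068*np.cos(.141),-.2608+.068*np.sin(.141)])
A=np.array([.540,.238]); u=np.array([np.cos(.038),-np.sin(.038)]); v=np.array([-u[1],u[0]])
q=down(ψ)
r.move_to([*G,.12],q); gripper_to(.06)
print(np.round(telemetry.current_joints(),2))
r.move_l([*G,.032],vel=.1,guard=8)
print("z",telemetry.current_ee_pos(),telemetry.current_t())
print(gripper_to(.02,60),telemetry.current_opening())
W0=np.array(telemetry.current_torque()); F0=np.array(telemetry.current_wrist_force())
r.move_l([*G,.10],vel=.08); r.hold(.2)
print("F",np.round(telemetry.current_wrist_force()-F0,2),"M",np.round(telemetry.current_torque()-W0,3),telemetry.current_opening())
r.move_l([*G,.22],vel=.2)
P=A+.068*v+.10*u
r.move_to([*P,.22],down(-.038)); r.hold(.2)
print(np.round(telemetry.current_joints(),2),telemetry.current_opening(),telemetry.current_t())
for c in ("scene","side"):
    im,k=snap(c,c+"1")
    B=[[*(A+.10*u+a*v+b*u),z] for z in (.21,.218) for a,b in ((-.08,-.016),(-.08,.016),(.08,.016),(.08,-.016))]
    p=proj(B,k); print(c,np.round(p).astype(int).tolist())
    o=cv2.cvtColor(im,cv2.COLOR_RGB2BGR); x0,y0=(p.min(0)-30).astype(int); x1,y1=(p.max(0)+30).astype(int)
    x0,y0=max(x0,0),max(y0,0)
    o=cv2.resize(o[y0:y1,x0:x1],None,fx=4,fy=4,interpolation=cv2.INTER_CUBIC)
    for j,col in ((0,(0,0,255)),(4,(0,255,0))):
        cv2.polylines(o,[((p[j:j+4]-[x0,y0]+.5)*4).astype(np.int32)],True,col,1)
    cv2.imwrite(f"pics/{c}1z.png",o[:590,:390])
a,b=cv2.imread("pics/scene1z.png"),cv2.imread("pics/side1z.png")
h=max(a.shape[0],b.shape[0]); pad=lambda i: cv2.copyMakeBorder(i,0,h-i.shape[0],0,0,cv2.BORDER_CONSTANT)
cv2.imwrite("pics/held.png",np.hstack([pad(a),pad(b)]))
```

```text
[-0.46  0.54  1.36  0.    1.25  0.97]
z [ 0.66047934 -0.25145825  0.03254732] 8.9667
False 0.031546684156590926
F [ 0.7  -0.26 -5.86] M [ 0.065 -0.32  -0.04 ] 0.031059775320569985
[ 0.34  0.49  1.2  -0.    1.46  0.38] 0.03139095239741878 13.675
scene [[293, 196], [292, 203], [342, 211], [343, 204], [294, 194], [292, 201], [343, 210], [344, 203]]
side [[281, 162], [290, 161], [284, 134], [276, 134], [281, 160], [290, 159], [284, 132], [276, 133]]
```

View pics/held.png

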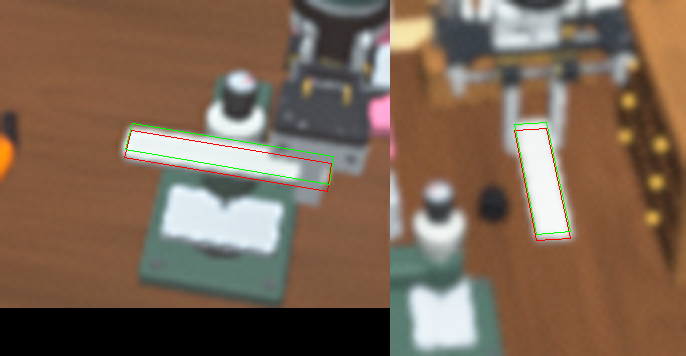

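The held bar matches the predicted level outline in both views, so it isn't sagging. Now insert it, lay it down and release.

Run:
```python
from h import *
A=np.array([.540,.238]); u=np.array([np.cos(.038),-np.sin(.038)]); v=np.array([-u[1],u[0]])
g=A+.070*v
r.move_l([*(g+.10*u),.09],vel=.15); r.move_l([*(g+.10*u),.0572],vel=.06); r.hold(.2)
F0=np.array(telemetry.current_wrist_force()); M0=np.array(telemetry.current_torque())
print("pre",telemetry.current_ee_pos(),np.round(F0,1))
print("insert hit",r.move_l([*g,.0572],vel=.05,guard=6))
print(telemetry.current_ee_pos(),np.round(telemetry.current_wrist_force()-F0,2),np.round(telemetry.current_torque()-M0,3))
print("down hit",r.move_l([*g,.0515],vel=.01,guard=3))
print(telemetry.current_ee_pos(),np.round(telemetry.current_wrist_force()-F0,2),np.round(telemetry.current_torque()-M0,3),telemetry.current_t())
im,k=snap("scene","scene2")
for d in models.regions_of("silver_bar","scene")[:2]: print(rect(d["pixels"],k,.052),d["score"])
p=proj([[*A,.06]],k)[0].astype(int); x0,y0=p-[45,40]
cv2.imwrite("pics/ins.png",cv2.cvtColor(cv2.resize(im[y0:y0+70,x0:x0+90],None,fx=6,fy=6,interpolation=cv2.INTER_CUBIC),cv2.COLOR_RGB2BGR))
```

```text
pre [0.642939   0.30428409 0.05772617] [-0.1  0.3 -4. ]
insert hit False
[0.54282148 0.30796428 0.05716944] [ 0.21 -0.45  1.12] [ 0.022 -0.067  0.022]
down hit True
[0.54286377 0.30811079 0.05425417] [ 0.4  -0.35  9.16] [-0.189 -0.041 -0.017] 18.2417
(array([0.546 , 0.2263]), (133.7, 45.4), np.float64(-1.5672)) 0.73
```

View pics/ins.png

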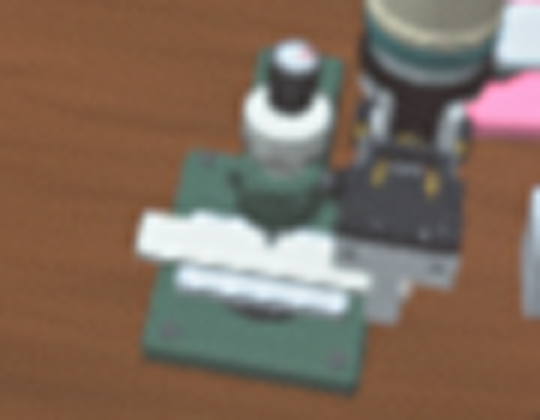

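The bar is on the anvil (contact at TCP z 54.2 mm, as expected), with the spindle tip visible at (270,238) over its middle. Release, retreat and check from above.

Run:
```python
from h import *
p=np.array(telemetry.current_ee_pos())
gripper_to(.055)
r.move_l([p[0],p[1],.12],vel=.1); r.move_l([p[0],p[1]+.02,.27],vel=.25)
r.move_to([0.54,0.155,0.34],down(0)); r.hold(.1)
im,k=snap("wrist","w3"); print(telemetry.current_t())
for d in models.regions_of("silver_bar","wrist")[:2]: print(rect(d["pixels"],k,.052),d["score"])
A=np.array([.540,.238]); u=np.array([np.cos(.038),-np.sin(.038)]); v=np.array([-u[1],u[0]])
q=lambda C,a,b,z:[[*(A+C*u+s*a*u+t*b*v),z] for s,t in((-1,-1),(-1,1),(1,1),(1,-1))]
c=proj([[*A,.1]],k)[0].astype(int); x0,y0=c-[100,75]; y0=max(y0,0)
o=cv2.cvtColor(cv2.resize(im[y0:y0+150,x0:x0+200],None,fx=4,fy=4,interpolation=cv2.INTER_CUBIC),cv2.COLOR_RGB2BGR)
for Q,col in ((q(0,.016,.08,.052),(0,0,255)),(q(0,.03,.05,.044),(0,255,255)),(q(-.0275,.0875,.065,.02),(255,0,0))):
    cv2.polylines(o,[((proj(Q,k)-[x0,y0]+.5)*4).astype(np.int32)],True,col,1)
cv2.imwrite("pics/w3z.png",o)
C=[(d["at"],d["score"]) for d in models.mark_of("knob_top","wrist")][:2];print(C)
```

```text
21.425
(array([0.5426, 0.2961]), (52.1, 31.9), np.float64(1.5646)) 0.74
[([0.5402, 0.2357, 0.2073], 0.76)]
```

View pics/w3z.png

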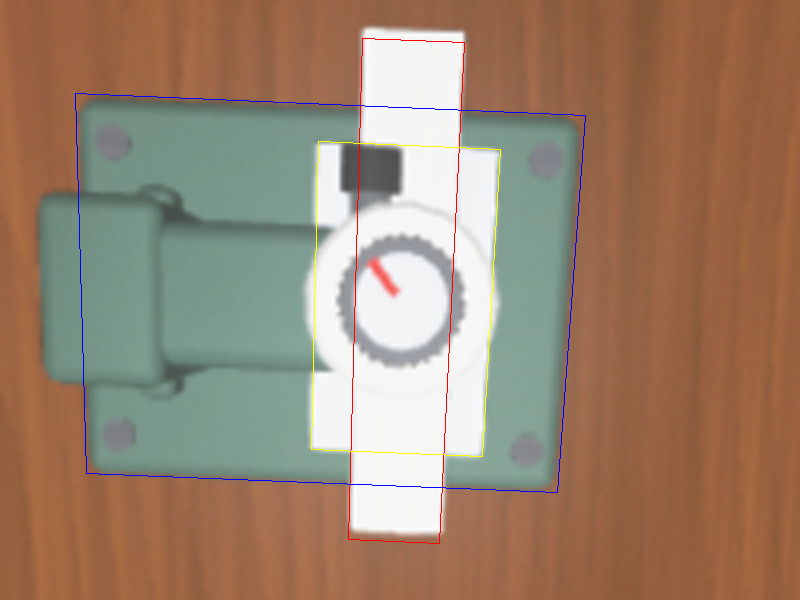

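The bar lies square across the anvil, matching the red prediction to within about 2 mm, with the drum and knob centred over its middle line. Now the first grip on the knob, 3.2 rad with no contact expected, to learn the torque signal.

```bash
cat >> h.py <<'E'
K=np.array([.5400,.2375]); ZK=.200
def go6(a):
    q=np.array(telemetry.current_joints()); q[5]=a; r.movej(q)
def tz(): return float(telemetry.current_torque()[2])
E
python3 - <<'E'
from h import *
r.move_to([*K,.26],down(0)); q1=telemetry.current_joints()[0]
start=-1.6
r.move_to([*K,.26],down(q1-start)); gripper_to(.06)
print(np.round(telemetry.current_joints(),3))
r.move_l([*K,ZK],vel=.1,guard=6); r.hold(.1)
F0=np.array(telemetry.current_wrist_force())
gripper_to(.02,20); r.hold(.1)
print("open",telemetry.current_opening(),"dF",np.round(telemetry.current_wrist_force()-F0,2),telemetry.current_ee_pos(),"t",telemetry.current_t())
t=telemetry.current_t(); q0=np.array(telemetry.current_joints()); print(tz())
L=[]
for i in range(5):
    q=q0.copy(); q[5]+=.1*(i+1); r.movej(q); L.append(round(tz(),4))
print("steps",L,"dt",telemetry.current_t()-t)
q=q0.copy(); q[5]=1.6; t=telemetry.current_t(); r.movej(q); print("dt",telemetry.current_t()-t,tz(),np.round(telemetry.current_wrist_force()-F0,2),telemetry.current_joints()[5]-q0[5],telemetry.current_ee_pos())
E
```

```text
[ 0.297  0.284  1.42  -0.     1.437 -1.601]
open 0.027400014847502128 dF [-1.16  2.4   1.48] [0.53984844 0.23809445 0.20014836] t 25.5917
0.005639875137977271
steps [-0.0071, -0.0796, -0.0912, -0.0015, 0.0619] dt 1.25
dt 2.3000000000000007 0.01997717392834139 [-2.71  0.    1.72] 3.200179916664915 [0.53940135 0.23797523 0.20012682]
```

Run:
```python
from h import *
L=[]
for i in range(8): L.append(round(tz(),4)); r.hold(.02)
print("noise",L)
gripper_to(.05); r.move_l([*K,.26],vel=.15)
s=-2.5; ψ=.297-s
d=np.array([np.cos(ψ+np.pi/2),np.sin(ψ+np.pi/2)])
r.move_to([*(K-.081*d),.33],down(ψ)); print(np.round(telemetry.current_joints(),2))
im,k=snap("wrist","w4"); print(telemetry.current_t())
p=proj([[*K,.205]],k)[0]; print(p)
def knob(im,k):
    p=proj([[*K,.205]],k)[0].astype(int); h=cv2.cvtColor(im,cv2.COLOR_RGB2HSV)
    m=((h[...,0]<8)|(h[...,0]>172))&(h[...,1]>90); M=np.zeros_like(m); M[p[1]-18:p[1]+18,p[0]-18:p[0]+18]=1
    ys,xs=np.nonzero(m&M); w=plane(np.c_[xs,ys].astype(float),k,.205)[:,:2]; c=w.mean(0)-K; return len(xs),np.round(c*1000,1),np.degrees(np.arctan2(c[1],c[0]))
print("now",knob(im,k))
z=np.load("w2.npz"); print("start",knob(z["im"],{a:z[a] for a in z.files if a!="im"}))
x0,y0=p.astype(int)-40
cv2.imwrite("pics/w4z.png",cv2.cvtColor(cv2.resize(im[y0:y0+80,x0:x0+80],None,fx=6,fy=6,interpolation=cv2.INTER_CUBIC),cv2.COLOR_RGB2BGR))
```

```text
noise [0.02, 0.0167, -0.0312, 0.0097, 0.0057, 0.0561, 0.0417, 0.0576]
[ 0.4   0.36  1.14 -0.    1.64 -2.4 ]
33.7667
[256.12668696  95.0781732 ]
now (27, array([ 2.9, -4.8]), np.float64(-58.67183764809622))
start (21, array([-4.7,  5.8]), np.float64(128.98818704867068))
```

View pics/w4z.png

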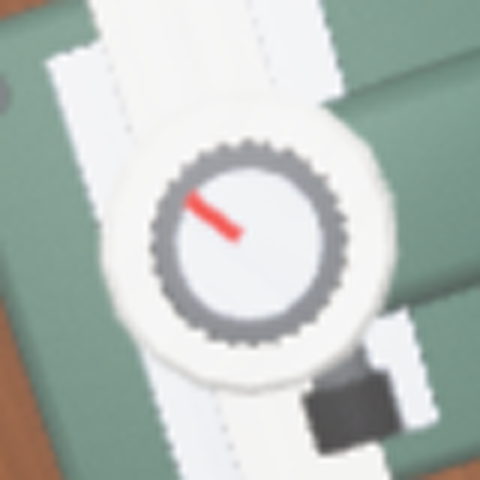

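The mark went from 129° to -59°, which is 3.28 rad clockwise for the 3.2 rad commanded, so the grip holds well. The torque signal is noisy, so I'll check what averaging costs and whether joint effort is cleaner.

Run:
```python
from h import *
t=telemetry.current_t()
a=[tz() for _ in range(10)]; e=[telemetry.current_joint_efforts()[5] for _ in range(10)]
print(np.round(a,4),np.round(e,4),telemetry.current_t()-t)
b=[];e=[]
for _ in range(25): r.hold(.008); b.append(tz()); e.append(telemetry.current_joint_efforts()[5])
b=np.array(b);e=np.array(e);c=lambda x:np.corrcoef(x[:-1],x[1:])[0,1]
print(b.mean(),b.std(),c(b),e.mean(),e.std(),c(e),np.corrcoef(b,e)[0,1],telemetry.current_t()-t)
```

```text
[-0.0321 -0.0321 -0.0321 -0.0321 -0.0321 -0.0321 -0.0321 -0.0321 -0.0321
 -0.0321] [0.0005 0.0005 0.0005 0.0005 0.0005 0.0005 0.0005 0.0005 0.0005 0.0005] 0.0
-0.012419804677786563 0.028338202832858442 -0.10968891102731505 0.00048109743765962777 9.247721738107033e-05 0.9381725215681825 -0.1758830098374994 0.20830000000000126
```

Joint-6 effort is very clean, with a scatter of about 0.0001 N m, so I'll use that. Second grip, small steps until the first click shows.

Run:
```python
from h import *
s=-2.6
r.move_to([*K,.26],down(.297-s)); print(np.round(telemetry.current_joints(),3))
r.move_l([*K,ZK],vel=.12,guard=6); gripper_to(.02,20); r.hold(.1)
print("open",telemetry.current_opening(),telemetry.current_ee_pos(),telemetry.current_t())
q0=np.array(telemetry.current_joints()); e0=telemetry.current_joint_efforts()[5]; print("e0",e0)
L=[];pk=0
for i in range(32):
    q=q0.copy(); q[5]+=.075*(i+1); r.movej(q); e=telemetry.current_joint_efforts()[5]; L.append((round(.075*(i+1),3),round(e,4)))
    if len(L)>2 and abs(L[-2][1])>.04 and abs(L[-2][1])-abs(e)>.02: break
print(L); print(telemetry.current_t(),telemetry.current_joints()[5])
```

```text
[ 2.960e-01  2.840e-01  1.418e+00  1.000e-03  1.437e+00 -2.599e+00]
open 0.02762258968806671 [0.53954318 0.23778547 0.20064085] 35.7083
e0 -0.01631974009796977
[(0.075, np.float64(0.0532)), (0.15, np.float64(0.0461)), (0.225, np.float64(0.0435)), (0.3, np.float64(0.0434)), (0.375, np.float64(0.0434)), (0.45, np.float64(0.0436)), (0.525, np.float64(0.0437)), (0.6, np.float64(0.0436)), (0.675, np.float64(0.0437)), (0.75, np.float64(0.0438)), (0.825, np.float64(0.0439)), (0.9, np.float64(0.0439)), (0.975, np.float64(0.0498)), (1.05, np.float64(0.0466)), (1.125, np.float64(0.0494)), (1.2, np.float64(0.0548)), (1.275, np.float64(0.0532)), (1.35, np.float64(0.0509)), (1.425, np.float64(0.0449)), (1.5, np.float64(0.0422)), (1.575, np.float64(0.0521)), (1.65, np.float64(0.0551)), (1.725, np.float64(0.0527)), (1.8, np.float64(0.0474)), (1.875, np.float64(0.0442)), (1.95, np.float64(0.0453)), (2.025, np.float64(0.0537)), (2.1, np.float64(0.0535)), (2.175, np.float64(0.0495)), (2.25, np.float64(0.0466)), (2.325, np.float64(0.0435)), (2.4, np.float64(0.0495))]
43.7083 -0.20459949534609584
```

Effort is flat at 0.0437 until 0.9 rad, where the spindle meets the bar. After that it swings with a period of about 0.42 rad, which is the ratchet slipping, with peaks at 1.2, 1.65 and 2.05 (three clicks, about 1.45 rad of slip). I'll go 0.45 rad further to sit safely at about 4.5 clicks, then release and check.

Run:
```python
from h import *
q0=np.array(telemetry.current_joints()); L=[]
for i in range(6):
    q=q0.copy(); q[5]+=.075*(i+1); r.movej(q); L.append((round(2.4+.075*(i+1),3),round(telemetry.current_joint_efforts()[5],4)))
print(L,telemetry.current_joints()[5])
gripper_to(.05); r.move_l([*K,.27],vel=.15)
s=-.6; ψ=.297-s; d=np.array([np.cos(ψ+np.pi/2),np.sin(ψ+np.pi/2)])
r.move_to([*(K-.081*d),.34],down(ψ)); r.hold(.1)
im,k=snap("wrist","w5"); print("t",telemetry.current_t())
p=proj([[*K,.205]],k)[0].astype(int); h=cv2.cvtColor(im,cv2.COLOR_RGB2HSV)
m=((h[...,0]<8)|(h[...,0]>172))&(h[...,1]>90); M=np.zeros_like(m); M[p[1]-18:p[1]+18,p[0]-18:p[0]+18]=1
ys,xs=np.nonzero(m&M); c=plane(np.c_[xs,ys].astype(float),k,.205)[:,:2].mean(0)-K
a=np.degrees(np.arctan2(c[1],c[0])); print("mark deg",a,"turned in grip 2 (mod 360) rad",np.radians((-58.7-a)%360))
x0,y0=p-[100,75]; x0,y0=max(x0,0),max(y0,0)
cv2.imwrite("pics/w5z.png",cv2.cvtColor(cv2.resize(im[y0:y0+150,x0:x0+200],None,fx=4,fy=4,interpolation=cv2.INTER_CUBIC),cv2.COLOR_RGB2BGR))
```

```text
[(2.475, np.float64(0.0812)), (2.55, np.float64(0.0754)), (2.625, np.float64(0.0668)), (2.7, np.float64(0.0651)), (2.775, np.float64(0.0645)), (2.85, np.float64(0.0743))] 0.24206228998780427
t 47.4333
mark deg 144.93628536045097 turned in grip 2 (mod 360) rad 2.7290616511089887
```

View pics/w5z.png

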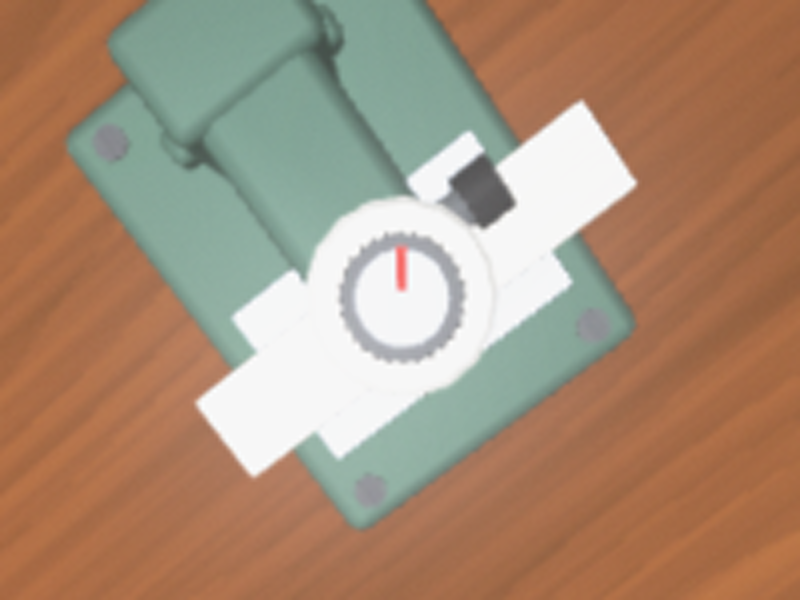

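The bar is still square under the drum and the mark shows about 6.0 rad total turn (6.05 commanded), so the grip didn't slip. The fourth dip came at 2.775 rad, on the 0.42 rad rhythm. Handing in.

```bash
python3 -c "
from h import *
print(r.sign_off(),telemetry.current_t())"
```

```text
the job is handed in; nothing more can be done
the job is handed in; nothing more can be done
```

The silver bar lies flat across the green micrometer's anvil, nipped by the spindle. I judge the ratchet has clicked four times. I handed in with the arm clear above the gauge; the clock read 47.4 s just before.

- **Placing:** I gripped the bar by its overhanging far end, slid it in under the raised spindle and let go. Seen from above, it lies square with the spindle over its middle line, about 2 mm off centre along its length. It still lay square after winding.
- **Winding:** I wound the knob in two grips, about 6.05 rad in all. The red mark on the knob shows about 6.0 rad, so the fingers did not slip. I turned only the ratchet knob, never the drum.
- **Clicks:** The joint-6 effort stayed flat until about 4.1 rad, where the spindle met the bar. It then rose and fell every 0.42 rad. I count four clicks (about 1.9 rad of slip); a small early ripple could make it five, still within your three to six.

Not everything agreed or was checked:

- **Torque signal:** The wrist torque reading was too noisy to count clicks. The joint-6 effort jumped by about 0.03 N m between the last two scripts, but the rhythm continued.
- **Knob angle:** For the second grip alone, the mark read 2.73 rad against 2.85 commanded, about what I'd expect from reading the mark.
- **Not checked:** I could not see the spindle touching the bar. I moved nothing else on purpose, but did not check the other things again at the end.

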